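# Close the teapot: strainer out, locking lid on

### The job

Today's tea is made with bags, so lift the strainer basket out of the teapot and stand it upright on the empty saucer. Then put the teapot's lid on: turn it on the rim until its lug drops through the notch and the lid is fully home, and give it about a further quarter turn, either way, so that it is locked for pouring. Set things down rather than drop them, do not force the lid, leave the pot standing about where it is and do not disturb the mugs, kettle or sugar jar.

Things in the scene. Friction and masses are not known exactly. Their poses are not given: they have to be found in the camera images.
- pot: White stoneware teapot, loose, about 1.3 kg, on the table. Origin: centre of its underside, z up, x towards the spout (within 50 degrees of straight away from the robot). Belly 152 mm across; spout reaches 132 mm and the opposite handle 134 mm from the axis, both below the rim. Rim top 125 mm above the table.
- pot_mouth (a point): Centre of the teapot's mouth, level with the rim's top; axes as the pot's. The rim is a flat ring 112 mm across and 6 mm thick round a mouth 80 mm across; beneath the ring the pot is hollow and wider, 104 mm.
- pot_notch (a point): Middle of the notch in the rim, at the rim's top, 45 mm from the mouth's axis on the spout side (pot x). Cut right through the rim from the mouth out to 50 mm from the axis; 16 mm wide at the mouth, 20 mm at its outer end. Hidden under the strainer's flange until the strainer is out.
- strainer_center (a point): Steel strainer basket, 0.13 kg, at the start hanging in the pot's mouth by its flange, 7 mm free all round. This point is on its axis, half-way up, 55 mm above its flat underside. Cup 66 mm across, 70 mm deep; flange 96 mm across, 70 to 73 mm above the underside; over it a fixed bail handle, 110 mm high in all.
- strainer_bar (a point): Middle of the strainer's bail handle: a level round bar 10 mm thick and 64 mm long along the strainer's x, on its axis 105 mm above the underside, with 27 mm of free space beneath it.
- saucer_in (a point): White saucer, 136 mm across and 16 mm high, 0.25 kg, empty, standing on the table; this point is the centre of its flat inner floor (about 80 mm across), 5 mm above the table.
- lid_center (a point): White stoneware teapot lid, 0.22 kg, at the start right way up on the table on its skirt. This point is on its axis, half-way up, 32 mm above its underside. Skirt 76 mm across (foot chamfered to 66 mm over 6 mm), up to 24 mm; cover 108 mm across, 24 to 30 mm. Home: this point 8 mm above the rim's top; lug resting on the rim: 22 mm above it.
- lid_grip (a point): Upright flat grip on top of the lid, standing across the direction of the lug: 54 mm long along the lid's y, 14 mm thick along its x, from 30 to 64 mm above the lid's underside. This point is on the lid's axis, 50 mm above the underside.
- lid_lug (a point): Middle of the lid's only lug, 43 mm from the axis along the lid's x and 13 mm above the lid's underside: a block 12 mm wide, 6 mm high, standing out from the skirt to 46.5 mm from the axis. Once the lid is home the lug lies 2 mm under the rim's ring and the lid turns freely.
- mug_a: Grey stoneware mug, 84 mm across, 95 mm high, handle reaching 75 mm from its axis at its y side; bystander. Origin: centre of its underside.
- mug_b: The same kind of mug; bystander. Origin: centre of its underside.
- kettle: Glass kettle with steel and black fittings on its round black base, 156 mm across, 212 mm high, handle reaching 123 mm from its axis at its x side; bystander. Origin: centre of its underside.
- sugar_jar: Glass sugar jar with wooden lid, 86 mm across, 128 mm high; bystander. Origin: centre of its underside.
Mind the look-alikes: they are no part of the job. What is shaped like the part that bears strainer_center but red or turquoise is not meant.

How it is judged:
By the outcome, as a careful person would: the job done as asked, in the order asked, and still so for the second after the job is handed in, with the robot touching nothing.
It also fails if it takes over 62 s, if anything falls off the work surface, if the arm or the gripper's body presses on something with over 40 N, if the wrist force passes 120 N, or if a joint passes its speed limit or range.

### The arm

A 6-joint arm with a two-finger parallel gripper is mounted at the origin on the work surface. World frame = base frame: x ahead of the robot, y to its left, z up, the work surface at z = 0. Lengths are in mm, angles in rad, forces in N, time in s.
With the tool pointing down it reaches from about 275 to 750 mm from the base axis. Payload 10.2 kg.
Tool frame: the origin (TCP) lies where the fingers leave the gripper's body, on its centre line; the fingertips stand 73 mm ahead of it and the grasp point (between the pads) lies 54 mm ahead of it; z points along the fingers, y is the line along which they close (so a half turn about z gives the same grasp; the last joint's range is limited). The gripper opens to 85 mm and grips with 20 to 120 N. Pads are 22 mm wide; open, the fingers measure 114 mm over their backs; the gripper's body (76 mm by 85 mm) begins 54 mm behind the grasp point. The pads swing forward as they close: fully open they stand 13 mm farther back than shut.
Start: joints at [1.003, 0.313, 1.498, -0, 1.331, -0.223], TCP at [177.468, 494.102, 303.894] pointing down, gripper open.
Joint ranges: [-2.94, 2.94], [-0.97, 2.17], [0.19, 2.56], [-1.23, 4.37], [0.02, 3.11], [-2.88, 2.88]. Speed limits (rad/s): [2.39, 2.39, 3.01, 3.14, 3.14, 3.14].

### API

Orientations are given as a unit quaternion [w, x, y, z].
In Python, from rig import ctrl gives the robot as it stands.
- The arm moves only by the shell command python3 -m creep 'ROWS' [OPENING] [FORCE]. ROWS is JSON, a list that holds one entry, the list of rows, each a list of 6 numbers: the shift along the world's x, y, z in units of 25 mm (1.0 is 25 mm), then the turn, a rotation vector about the world's x, y, z in units of 5 degrees (1.0 is 5 degrees). In form: [[[x, y, z, ax, ay, az], ...]]. A call has 1 to 20 rows; each row is the pose to reach, as a shift and turn from the pose commanded when the call began; what a row does not reach only later rows make up. A row lasts 1/12 s, in which the tool goes at most 41.7 mm and 7.16 degrees, less where a joint would pass 70% of its speed; a pose out of reach is approached as far as the arm can. A call with a gripper value outside its range is refused whole. OPENING is the finger opening in mm, from 0 to 85.4, set as the call begins (- or left out, the last holds). The fingers move at their own pace and stop on an object; FORCE is the grip in N (left out, the last holds). Time passes only in rows, so rows that repeat a pose let the fingers close. It gives the time, the measured TCP pose, the force, the opening and the grip force at its end, in the units of the state.
- ctrl.sense(): the state, without advancing time (a new reading comes with each control period).
- ctrl.capture(name): name is "scene" or "side" or "wrist"; returns a dict with "image" (400x640x3 uint8, red, green, blue), "fx", "fy", "cx", "cy" (pixels), "R" (3x3) and "t" (3): a world point X has camera coordinates R X + t. Camera axes: x right, y down, z forward; pixel columns grow to the right and rows downward; lengths in mm; the calibration is good to about 2 mm. A picture is of the moment at which its call begins. There is no depth.
- ctrl.finish_job(): hands the job in; it is judged then, once.
The state is a dict: "time_s": time; "joints": joint angles; "dq": joint speeds; "tau": joint torques, N m; "eef_pos": TCP position; "ee_rot": TCP orientation; "force": force on the tool from outside, world axes, zero at the start; "wrist_torque": the same for the moment, N m; "grip_width": opening from 0.0 (shut) to 1.0 (fully open); "grip_force": force on a finger pad.
Only numpy, scipy, OpenCV 4.12 (cv2) and the standard library are available. Lean on these libraries where they do the work, as an engineer would, in place of code of your own. Each camera call takes 0.05 s, during which the arm holds its last target. There are 200 camera calls.

## Working session

There is one attempt and no reset: what is moved stays moved. The work goes in short steps, Python scripts to look and compute and a shell command to move; the robot and the scene stay as the last step left them, time stands still between calls to the robot, and variables do not carry over. Pictures are saved under pics/ and viewed, at most 10 in all, crops included, and the job is handed in when it is done.

```bash
mkdir -p pics; ls
python3 - <<'E'
from rig import ctrl
import cv2,pickle
d={n:ctrl.capture(n) for n in("scene","side","wrist")}
pickle.dump(d,open('c0.pkl','wb'))
for n in d: cv2.imwrite(f'pics/{n}0.png',d[n]["image"][:,:,::-1])
s=ctrl.sense();print(s)
for n in d: print(n,d[n]["fx"],d[n]["cx"],d[n]["cy"],d[n]["R"],d[n]["t"])
E
```

```text
pics
{'time_s': 0.15, 'joints': array([ 1.00260745e+00,  3.13336628e-01,  1.49821665e+00,  3.80848665e-05,
        1.33098283e+00, -2.23413660e-01]), 'dq': array([ 0.00131845, -0.00230306, -0.00230145,  0.00059594, -0.00135243,
        0.00054348]), 'tau': array([ 2.04288459e-03, -4.12373006e+01, -2.59798014e+01, -7.39285974e-05,
        3.17971098e-03,  5.42021451e-05]), 'eef_pos': array([177.39633273, 494.0101966 , 303.47603456]), 'ee_rot': array([-1.98938205e-04,  1.71539499e-01,  9.85177130e-01, -4.28124882e-04]), 'force': array([ 0.38626199, -1.07786057, -0.7713651 ]), 'wrist_torque': array([ 0.00350055,  0.01680558, -0.00789956]), 'grip_force': 0.0, 'grip_width': 0.9990039491776848}
scene 462.03189215211984 322.1491107140184 191.22911546459716 [[-0.39486827  0.91867936 -0.01035738]
 [ 0.48841302  0.2003553  -0.84929999]
 [-0.77815922 -0.3404203  -0.52780892]] [ 243.57020857 -124.35389285 1474.0586726 ]
side 507.29910118995286 319.03573016881865 186.94229126833977 [[ 0.99328417 -0.11412659  0.01901782]
 [-0.06883488 -0.71502476 -0.69570206]
 [ 0.09299632  0.68972075 -0.71807867]] [-515.33568163   58.93133544 1550.75048244]
wrist 292.7822438080151 326.9494573723361 201.11431231982866 [[ 3.37475932e-01  9.41334154e-01 -7.70465687e-05]
 [ 8.97226827e-01 -3.21638335e-01  3.02543885e-01]
 [ 2.84770110e-01 -1.02170408e-01 -9.53135453e-01]] [-525.33259345  -40.10350015  379.60668721]
```

View pics/scene0.png

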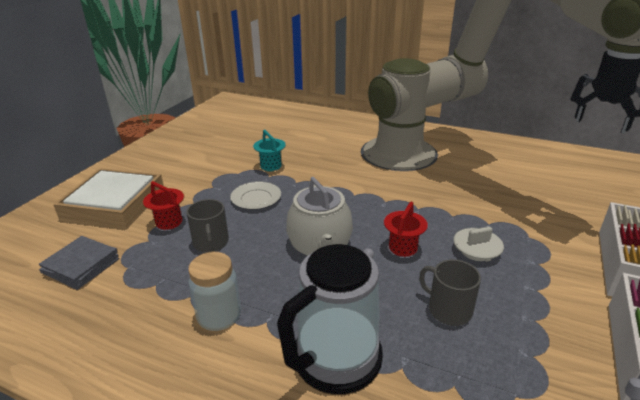

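View pics/side0.png

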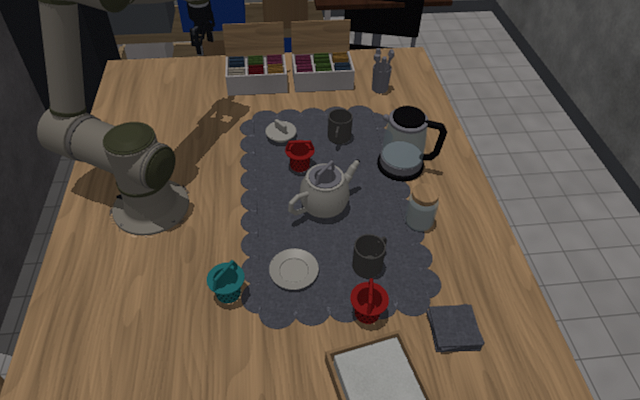

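The scene view shows the saucer at (256,196), the pot with the grey strainer at (319,200) and the lid at (478,243). In the side view they're at (294,269), (325,180) and (281,131). I'll enlarge these spots to measure them.

```bash
cat > h.py <<'E'
import numpy as np,cv2,pickle
from scipy.optimize import least_squares
def proj(c,X):
    p=c["R"]@np.asarray(X,float)+c["t"]; return np.array([c["fx"]*p[0]/p[2]+c["cx"],c["fy"]*p[1]/p[2]+c["cy"]])
def ray(c,u,v,z):
    d=c["R"].T@np.array([(u-c["cx"])/c["fx"],(v-c["cy"])/c["fy"],1]); o=-c["R"].T@c["t"]
    return o+d*(z-o[2])/d[2]
def tri(obs):
    f=lambda X:np.concatenate([proj(c,X)-p for c,p in obs])
    r=least_squares(f,[450,0,80]); return r.x,np.abs(r.fun).max()
E
python3 - <<'E'
from h import *
d=pickle.load(open('c0.pkl','rb'))
t=[]
for n,u,v in(("scene",320,205),("scene",478,243),("side",325,185),("side",281,131)):
    im=d[n]["image"][v-25:v+25,u-33:u+34]; im=cv2.resize(im,(400,300),interpolation=cv2.INTER_CUBIC)
    for k in range(0,67,10): cv2.putText(im,str(u-33+k),(int(k*400/67),8),0,.3,(255,255,0)); cv2.line(im,(int((k+.5)*400/67),10),(int((k+.5)*400/67),16),(255,255,0))
    for k in range(0,50,10): cv2.putText(im,str(v-25+k),(0,int((k+.5)*6)+3),0,.3,(255,255,0))
    t.append(im)
cv2.imwrite('pics/m0.png',np.vstack([np.hstack(t[:2]),np.hstack(t[2:])])[:,:,::-1])
for n,p,z in(("scene",(256,196),5),("side",(294,269),5),("scene",(480,237),50),("side",(281,127),50)): print(n,p,ray(d[n],*p,z).round(1))
E
```

```text
scene (256, 196) [ 406.8 -285.3    5. ]
side (294, 269) [ 417.5 -278.     5. ]
scene (480, 237) [426.  296.1  50. ]
side (281, 127) [418.3 282.5  50. ]
```

View pics/m0.png

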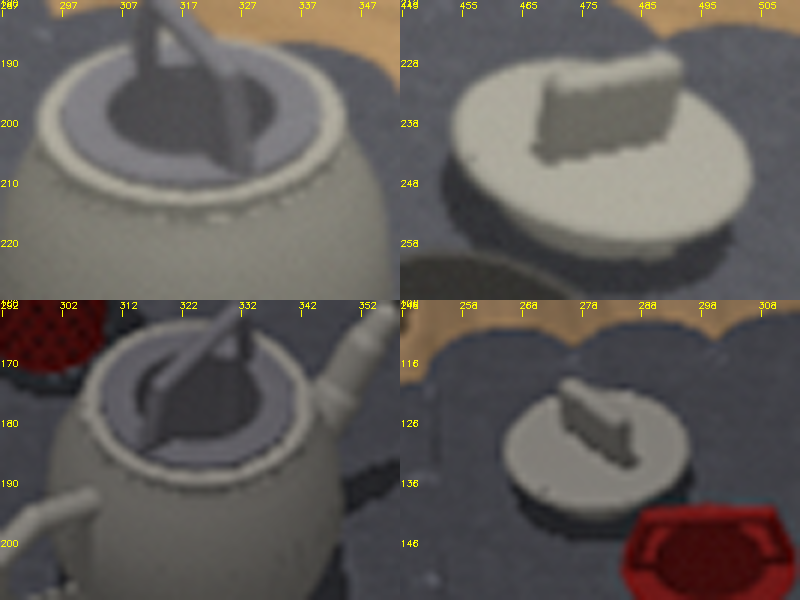

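The enlarged views give these circle centres:
- **Pot rim:** about (319,200) in scene and (325,177) in side.
- **Lid cover:** about (478.7,243) in scene and (280.6,131) in side.

The bar slants in both views, so I'll measure it with the wrist camera.

Run:
```python
from h import *
d=pickle.load(open('c0.pkl','rb'));s,w=d["scene"],d["side"]
for nm,a,b,z in(("pot",(319.3,199.7),(325,177.3),125),("lid",(478.7,243),(280.6,131),29),("saucer",(256,196),(294,269),8),("griptopA",(469.5,231),(274.5,119.5),64),("griptopB",(491,228.5),(286.5,127.5),64)):
    print(nm,ray(s,*a,z).round(),ray(w,*b,z).round(),tri([(s,a),(w,b)]))
c=d["wrist"];print("wrist cam pos",-c["R"].T@c["t"], c["R"][2])
```

```text
pot [528. -44. 125.] [528. -51. 125.] (array([526.83117191, -45.49106334, 122.75575524]), np.float64(0.7102928812446976))
lid [420. 296.  29.] [416. 287.  29.] (array([415.45107412, 295.46528992,  24.48029462]), np.float64(0.616776521697119))
saucer [ 411. -283.    8.] [ 417. -280.    8.] (array([ 416.23614374, -280.6829936 ,   10.69626748]), np.float64(0.45326601012428114))
griptopA [432. 272.  64.] [398. 308.  64.] (array([409.92253608, 277.43339651,  59.5259764 ]), np.float64(6.399318286329162))
griptopB [405. 315.  64.] [436. 261.  64.] (array([422.19860769, 308.01209721,  62.50861001]), np.float64(8.056642493102345))
wrist cam pos [105.16840449 520.39925938 373.90918547] [ 0.28477011 -0.10217041 -0.95313545]
```

```bash
python3 -m creep '[[[14,-21.6,0,0,0,0],[14,-21.6,0,0,0,0],[14,-21.6,0,0,0,0],[14,-21.6,0,0,0,0],[14,-21.6,0,0,0,0],[14,-21.6,0,0,0,0],[14,-21.6,0,0,0,0],[14,-21.6,0,0,0,0],[14,-21.6,0,0,0,0],[14,-21.6,0,0,0,0],[14,-21.6,0,0,0,0],[14,-21.6,0,0,0,0],[14,-21.6,0,0,0,0],[14,-21.6,0,0,0,0],[14,-21.6,0,0,0,0],[14,-21.6,0,0,0,0],[14,-21.6,0,0,0,0],[14,-21.6,0,0,0,0],[14,-21.6,0,0,0,0]]]' 85
python3 - <<'E'
from h import *
from rig import ctrl
c=ctrl.capture("wrist");pickle.dump(c,open('c1.pkl','wb'))
cv2.imwrite('pics/w1.png',c["image"][:,:,::-1]);print(c["R"],c["t"],proj(c,[527,-46,160]))
E
```

```text
time_s: 1.73
eef_pos: [527.1, -45.2, 303.7]
ee_rot: [-0.0, 0.171, 0.985, 0.0]
force: [-0.2, 0.3, -0.5]
grip_width: 0.997
grip_force: 0.0
[[ 0.33707022  0.94147874  0.00120011]
 [ 0.89737714 -0.32166592  0.30206838]
 [ 0.28477699 -0.10074131 -0.95328551]] [-135.9276876  -527.32463104  225.34531714] [325.13807791 212.33591342]
```

View pics/w1.png

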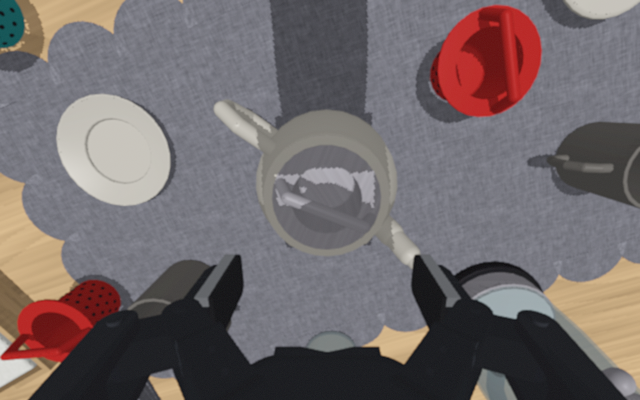

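The wrist view shows the pot rim centred near (325,196), the spout towards (412,260) and the handle towards (222,108). The bail bar runs from about (280,190) to (370,222), and the saucer is at (115,150).

Run:
```python
from h import *
c=pickle.load(open('c1.pkl','rb'))
for n,u,v,z in(("rim",325,196,125),("rimL",257,193,125),("rimR",392,193,125),("saucer",118,150,8),("barL",278,188,160),("barR",368,222,160),("spout",412,258,112),("handle",222,108,95)): print(n,ray(c,u,v,z).round(1))
im=cv2.resize(c["image"][120:270,240:440],(800,600),interpolation=cv2.INTER_CUBIC)
for k in range(0,200,20): cv2.putText(im,str(240+k),(k*4,10),0,.4,(255,255,0)); cv2.putText(im,str(120+k),(0,k*4+4),0,.4,(255,255,0))
for r,z in((56,125),(48,128)):
  for a in np.linspace(0,6.28,40):
    p=proj(c,[527+r*np.cos(a),-46+r*np.sin(a),z]); cv2.circle(im,(int((p[0]-240)*4+2),int((p[1]-120)*4+2)),2,(255,0,0),-1)
cv2.imwrite('pics/w1c.png',im[:,:,::-1])
```

```text
rim [524.2 -45.3 125. ]
rimL [ 501.3 -101.   125. ]
rimR [541.7  11.5 125. ]
saucer [ 413.9 -279.6    8. ]
barL [496.6 -73.  160. ]
barR [545.9 -17.  160. ]
spout [618.2  13.4 112. ]
handle [ 422.5 -108.3   95. ]
```

View pics/w1c.png

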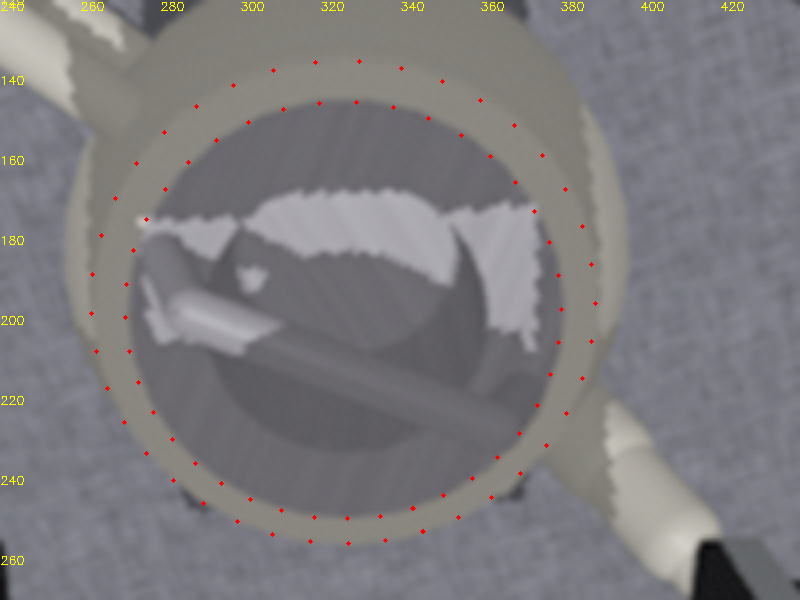

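Projected with the pot at (527,-46), the rim circles match the picture. The bar's ends are at (281,196) and (370,228).

Run:
```python
from h import *
c=pickle.load(open('c1.pkl','rb'))
a,b=ray(c,281,196,160),ray(c,370,228,160);print(a,b,(a+b)/2,np.linalg.norm(a-b),np.degrees(np.arctan2(*(b-a)[1::-1])))
c=pickle.load(open('c0.pkl','rb'))["wrist"];print(proj(c,[418,292,30]))
```

```text
[503.17164417 -73.22836461 160.        ] [551.35024068 -17.05941679 160.        ] [527.26094242 -45.1438907  160.        ] 74.00086392086463 49.37884501572784
[254.18806909 367.45079629]
```

```bash
python3 -m creep '[[[0,0,0,0,0,-22.16],[0,0,0,0,0,-22.16],[0,0,0,0,0,-22.16],[0,0,0,0,0,-22.16],[0,0,0,0,0,-22.16],[0,0,0,0,0,-22.16],[0,0,0,0,0,-22.16],[0,0,0,0,0,-22.16],[0,0,0,0,0,-22.16],[0,0,0,0,0,-22.16],[0,0,0,0,0,-22.16],[0,0,0,0,0,-22.16],[0,0,0,0,0,-22.16],[0,0,0,0,0,-22.16],[0,0,0,0,0,-22.16],[0,0,0,0,0,-22.16],[0,0,0,0,0,-22.16]]]' 60
python3 - <<'E'
from h import *
from rig import ctrl
d=pickle.load(open('c0.pkl','rb'))
for n,u,v,z in(("side",401,163,10),("scene",340,365,10),("side",341,136,20),("side",369,262,20),("side",422,215,40),("scene",214,305,30)): print(n,u,v,ray(d[n],u,v,z).round())
print(ctrl.sense()["joints"])
c=ctrl.capture("wrist"); im=c["image"].copy()
for p in ([527,-45.5,160],[527+32*.65,-45.5+32*.76,160],[527-32*.65,-45.5-32*.76,160]):
  q=proj(c,p);print(q)
  cv2.circle(im,tuple(q.astype(int)),2,(255,0,0),-1)
cv2.imwrite('pics/w2.png',im[:,:,::-1])
E
```

```text
time_s: 3.2
eef_pos: [527.1, -44.8, 304.2]
ee_rot: [0.0, 0.908, 0.418, 0.0]
force: [0.2, -0.8, 0.1]
grip_width: 0.703
grip_force: 0.0
side 401 163 [806. 107.  10.]
scene 340 365 [826. 123.  10.]
side 341 136 [624. 251.  20.]
side 369 262 [ 624. -286.   20.]
side 422 215 [ 806. -150.   40.]
scene 214 305 [ 807. -141.   30.]
[-3.06507316e-01  3.21347185e-01  1.48543947e+00  6.99109574e-05
  1.33458170e+00  4.01841440e-01]
[326.96026323 214.15034131]
[326.94995316 173.88169845]
[326.96973815 251.15708694]
```

View pics/w2.png

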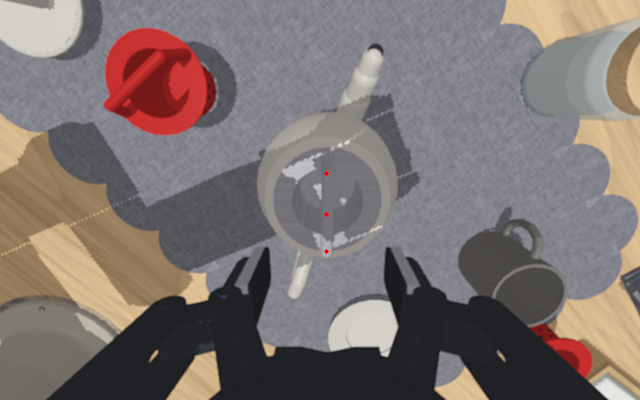

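The bar is upright in the wrist picture at column 327, from row 174 to 251, midway between the fingers. The kettle and jar are well clear, so I'll go down and grip.

```bash
python3 -m creep '[[[0,0,-1.2,0,0,0],[0,0,-2.4,0,0,0],[0,0,-3.2,0,0,0],[0,0,-3.65,0,0,0],[0,0,-3.65,0,0,0],[0,0,-3.65,0,0,0]]]' 60
python3 -m creep '[[[0,0,0,0,0,0],[0,0,0,0,0,0],[0,0,0,0,0,0],[0,0,0,0,0,0],[0,0,0,0,0,0],[0,0,0,0,0,0],[0,0,0,0,0,0],[0,0,0,0,0,0],[0,0,0,0,0,0],[0,0,0,0,0,0]]]' 0 40
```

```text
time_s: 3.75
eef_pos: [527.4, -45.5, 212.9]
ee_rot: [-0.0, 0.908, 0.419, -0.0]
force: [0.9, 0.3, 0.9]
grip_width: 0.703
grip_force: 0.0
time_s: 4.58
eef_pos: [527.7, -45.9, 213.3]
ee_rot: [0.0, 0.908, 0.418, 0.0]
force: [-1.4, 1.3, 5.8]
grip_width: 0.098
grip_force: 39.1
```

```bash
python3 -m creep '[[[0,0,0.5,0,0,0],[0,0,1.2,0,0,0],[0,0,2.2,0,0,0],[0,0,3.4,0,0,0],[0,0,4.4,0,0,0],[-0.5,-1,4.4,0,0,0],[-1,-2,4.4,0,0,0],[-1.6,-3.2,4.4,0,0,0],[-2.1,-4.4,4.4,0,0,0],[-2.7,-5.6,4.4,0,0,0],[-3.3,-6.8,4.4,0,0,0],[-3.8,-7.9,4.4,0,0,0],[-4.2,-8.7,4.4,0,0,0],[-4.4,-9.2,4.4,0,0,0],[-4.52,-9.38,4.4,0,0,0],[-4.52,-9.38,3.4,0,0,0],[-4.52,-9.38,2,0,0,0],[-4.52,-9.38,0.8,0,0,0],[-4.52,-9.38,0,0,0,0],[-4.52,-9.38,0,0,0,0]]]'
python3 - <<'E'
from h import *
from rig import ctrl
d={n:ctrl.capture(n) for n in("scene","side","wrist")};pickle.dump(d,open('c2.pkl','wb'))
s=ctrl.sense();print(s["eef_pos"],s["joints"])
t=[]
for n,u,v in(("scene",256,185),("side",300,255)):
    c=d[n];im=cv2.resize(c["image"][v-50:v+50,u-66:u+67],(400,300),interpolation=cv2.INTER_CUBIC)
    for a in np.linspace(0,6.28,40):
      for X,col in(([414.5+68*np.cos(a),-280.5+68*np.sin(a),16],(255,0,0)),([414.5+33*np.cos(a),-280.5+33*np.sin(a),55],(0,255,0))):
        p=proj(c,X);cv2.circle(im,(int((p[0]-u+66.5)*3),int((p[1]-v+50.5)*3)),1,col,-1)
    t.append(im)
c=d["wrist"];im=c["image"].copy();q=proj(c,[527,-46,125]);print("pot px",q)
cv2.imwrite('pics/m2.png',np.vstack([np.hstack(t),cv2.resize(im,(480,300))[:,:].copy() if 0 else np.pad(cv2.resize(im,(480,300)),((0,0),(0,320),(0,0)))])[:,:,::-1])
E
```

```text
time_s: 6.25
eef_pos: [413.5, -278.6, 208.8]
ee_rot: [-0.004, 0.908, 0.418, -0.001]
force: [-0.3, 1.2, -2.2]
grip_width: 0.098
grip_force: 39.1
[ 415.00157468 -280.49276209  213.965749  ] [-8.28698761e-01  3.51989917e-01  1.69425483e+00  6.80063875e-05
  1.09352992e+00 -1.21382738e-01]
pot px [ 129.09384948 -427.33992053]
```

View pics/m2.png

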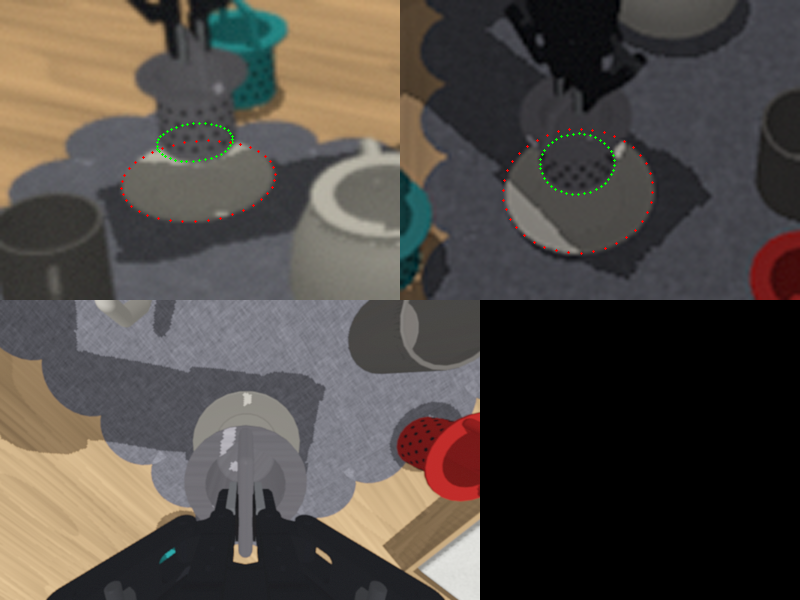

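The strainer hangs upright over the saucer, and the projected circles for saucer and basket match the views. Next I'll lower it.

```bash
python3 -m creep '[[[0,0,-0.6,0,0,0],[0,0,-1.2,0,0,0],[0,0,-1.6,0,0,0],[0,0,-1.8,0,0,0],[0,0,-1.9,0,0,0],[0,0,-1.95,0,0,0],[0,0,-1.98,0,0,0],[0,0,-1.98,0,0,0],[0,0,-1.98,0,0,0]]]'
python3 -m creep '[[[0,0,0,0,0,0],[0,0,0,0,0,0]]]'
```

```text
time_s: 7.15
eef_pos: [414.6, -280.6, 163.6]
ee_rot: [0.0, 0.908, 0.418, 0.0]
force: [-0.6, -0.2, -1.1]
grip_width: 0.099
grip_force: 39.2
time_s: 7.32
eef_pos: [414.5, -280.5, 163.4]
ee_rot: [0.0, 0.908, 0.418, 0.0]
force: [1.0, 0.1, -0.6]
grip_width: 0.1
grip_force: 39.2
```

```bash
python3 -m creep '[[[0,0,-0.03,0,0,0],[0,0,-0.04,0,0,0],[0,0,-0.04,0,0,0]]]'
python3 -m creep '[[[0,0,-0.04,0,0,0],[0,0,-0.04,0,0,0],[0,0,-0.04,0,0,0]]]'
python3 -m creep '[[[0,0,-0.04,0,0,0],[0,0,-0.04,0,0,0],[0,0,-0.04,0,0,0]]]'
```

```text
time_s: 7.57
eef_pos: [414.7, -280.6, 163.3]
ee_rot: [0.001, 0.908, 0.418, 0.0]
force: [-1.9, 2.6, 10.3]
grip_width: 0.101
grip_force: 40.2
time_s: 7.82
eef_pos: [415.0, -280.9, 163.3]
ee_rot: [0.001, 0.908, 0.418, 0.0]
force: [-4.1, 2.9, 19.4]
grip_width: 0.098
grip_force: 41.1
time_s: 8.07
eef_pos: [415.2, -281.1, 163.3]
ee_rot: [0.002, 0.908, 0.418, 0.001]
force: [-6.5, 6.4, 27.4]
grip_width: 0.1
grip_force: 41.9
```

```bash
python3 -m creep '[[[0,0,0.11,0,0,0],[0,0,0.11,0,0,0]]]'
python3 -m creep '[[[0,0,0,0,0,0],[0,0,0,0,0,0],[0,0,0,0,0,0],[0,0,0,0,0,0],[0,0,0,0,0,0],[0,0,0.4,0,0,0],[0,0,1.2,0,0,0],[0,0,2.4,0,0,0],[0,0,3.8,0,0,0],[0,0,5.2,0,0,0],[0,0,6,0,0,0],[0,0,6,0,0,0]]]' 40
python3 -m creep '[[[4.5,9.4,0,0,0,15],[4.5,9.4,0,0,0,15],[4.5,9.4,0,0,0,15],[4.5,9.4,0,0,0,15],[4.5,9.4,0,0,0,15],[4.5,9.4,0,0,0,15],[4.5,9.4,0,0,0,15],[4.5,9.4,0,0,0,15],[4.5,9.4,0,0,0,15],[4.5,9.4,0,0,0,15],[4.5,9.4,0,0,0,15],[4.5,9.4,0,0,0,15],[4.5,9.4,0,0,0,15]]]'
python3 - <<'E'
from rig import ctrl
import pickle,cv2
c=ctrl.capture("wrist");pickle.dump(c,open('c3.pkl','wb'))
E
python3 -m creep '[[[-4.4,13.5,0,0,0,0],[-4.4,13.5,0,0,0,0],[-4.4,13.5,0,0,0,0],[-4.4,13.5,0,0,0,0],[-4.4,13.5,0,0,0,0],[-4.4,13.5,0,0,0,0],[-4.4,13.5,0,0,0,0],[-4.4,13.5,0,0,0,0],[-4.4,13.5,0,0,0,0],[-4.4,13.5,0,0,0,0],[-4.4,13.5,0,0,0,0],[-4.4,13.5,0,0,0,0]]]'
python3 - <<'E'
from h import *
from rig import ctrl
a=pickle.load(open('c3.pkl','rb'));c=ctrl.capture("wrist");pickle.dump(c,open('c4.pkl','wb'))
q=proj(a,[525,-46,125]).astype(int);r=proj(c,[418,292,40]).astype(int);print(q,r)
d=[]
for k,p in((a,q),(c,r)):
  x,y=max(0,p[0]-80),max(0,p[1]-100);im=k["image"][y:y+200,x:x+160];print(x,y);im=cv2.resize(im,None,fx=2.5,fy=2.5,interpolation=cv2.INTER_CUBIC)
  for g in range(0,im.shape[1],50):cv2.putText(im,str(x+int(g/2.5)),(g,10),0,.35,(255,255,0))
  for g in range(0,im.shape[0],50):cv2.putText(im,str(y+int(g/2.5)),(0,g+4),0,.35,(255,255,0))
  d.append(np.pad(im,((0,500-im.shape[0]),(0,400-im.shape[1]),(0,0))))
cv2.imwrite('pics/m3.png',np.hstack(d)[:,:,::-1])
E
```

```text
time_s: 8.23
eef_pos: [414.7, -280.6, 163.7]
ee_rot: [0.001, 0.908, 0.418, 0.0]
force: [0.3, -0.7, -0.9]
grip_width: 0.1
grip_force: 39.2
time_s: 9.23
eef_pos: [415.1, -281.0, 318.2]
ee_rot: [0.004, 0.908, 0.418, 0.001]
force: [0.4, 0.1, -0.4]
grip_width: 0.474
grip_force: 0.0
time_s: 10.32
eef_pos: [526.8, -45.3, 312.7]
ee_rot: [-0.0, 0.467, 0.884, -0.0]
force: [0.0, -0.0, -0.1]
grip_width: 0.466
grip_force: 0.0
time_s: 11.37
eef_pos: [417.1, 291.6, 312.8]
ee_rot: [0.0, 0.467, 0.884, -0.0]
force: [-0.2, -0.5, -0.6]
grip_width: 0.473
grip_force: 0.0
[324 195] [326 176]
244 95
246 76
```

View pics/m3.png

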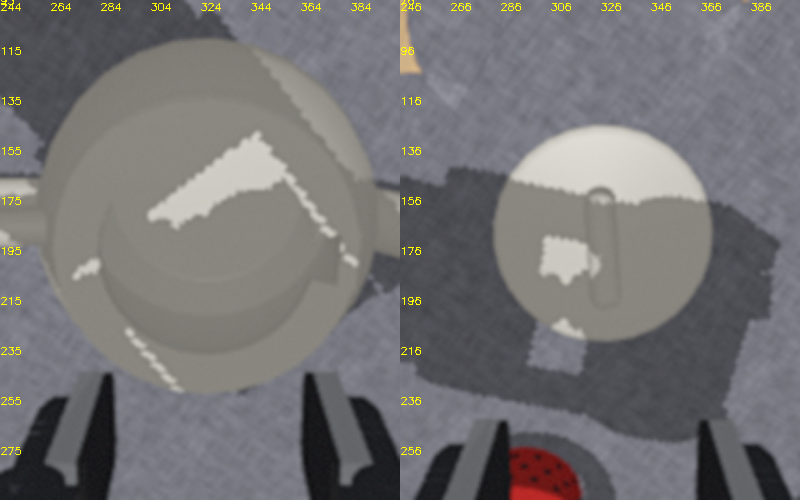

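The left picture shows the open pot with the notch corner at about (376,208) on the spout side. The right one shows the lid: cover centred near (327,169), grip from (326,152) to (328.4,197).

Run:
```python
from h import *
c=pickle.load(open('c4.pkl','rb'))
a,b=ray(c,326,152,64),ray(c,328.4,197.2,64);print(a,b,(a+b)/2,np.linalg.norm(a-b),np.degrees(np.arctan2(*(a-b)[1::-1])))
# cover circle L/R/top/bot
for u,v in((283.2,168.5),(371,168.5),(327,126),(327,212.4)):print(ray(c,u,v,28).round(1))
y=2*.467*.884,2*.884**2-1;print("tool y",np.degrees(np.arctan2(y[1],y[0])))
```

```text
[398.97909687 317.88389222  64.        ] [430.17754151 277.08237273  64.        ] [414.57831919 297.48313247  64.        ] 51.362505197929686 127.40294876344622
[369.8 267.2  28. ]
[458.9 328.2  28. ]
[385.6 339.5  28. ]
[446.6 250.3  28. ]
tool y 34.28520600089582
```

```bash
python3 -m creep '[[[-0.08,0.2,-1,0,0,0.62],[-0.08,0.2,-2.4,0,0,0.62],[-0.08,0.2,-3.8,0,0,0.62],[-0.08,0.2,-5.2,0,0,0.62],[-0.08,0.2,-6.4,0,0,0.62],[-0.08,0.2,-7.3,0,0,0.62],[-0.08,0.2,-7.8,0,0,0.62],[-0.08,0.2,-8.1,0,0,0.62],[-0.08,0.2,-8.1,0,0,0.62],[-0.08,0.2,-8.1,0,0,0.62],[-0.08,0.2,-8.1,0,0,0.62]]]'
python3 -m creep '[[[0,0,0,0,0,0],[0,0,0,0,0,0],[0,0,0,0,0,0],[0,0,0,0,0,0],[0,0,0,0,0,0],[0,0,0,0,0,0],[0,0,0,0,0,0],[0,0,0,0,0,0]]]' 0 60
```

```text
time_s: 12.33
eef_pos: [415.6, 297.0, 111.5]
ee_rot: [0.001, 0.442, 0.897, 0.001]
force: [0.1, 0.7, 0.6]
grip_width: 0.468
grip_force: 0.0
time_s: 13.0
eef_pos: [415.3, 297.3, 111.3]
ee_rot: [0.001, 0.442, 0.897, 0.001]
force: [-1.0, -0.8, 6.2]
grip_width: 0.148
grip_force: 59.6
```

```bash
python3 -m creep '[[[0,0,0.3,0,0,0],[0,0,1.0,0,0,0],[0,0,2.2,0,0,0],[0,0,3.6,0,0,0],[0,0,5,0,0,0],[0,0,6.2,0,0,0],[0,0,7,0,0,0],[0,0,7.4,0,0,0],[0,0,7.4,0,0,0]]]'
python3 - <<'E'
from h import *
from rig import ctrl
d={n:ctrl.capture(n) for n in("scene","side")};pickle.dump(d,open('c5.pkl','wb'))
s=ctrl.sense();P=s["eef_pos"];print(P)
z0=P[2]-111.3;t=[]
for n in d:
    c=d[n];u,v=proj(c,[P[0],P[1],z0+15]).astype(int);im=cv2.resize(c["image"][v-25:v+25,u-33:u+34],(400,300),interpolation=cv2.INTER_CUBIC)
    for ang,col in((37.4,(255,0,0)),(217.4,(0,255,0))):
        a=np.radians(ang);p=proj(c,[P[0]+46.5*np.cos(a),P[1]+46.5*np.sin(a),z0+13]);x,y=int((p[0]-u+33.5)*6),int((p[1]-v+25.5)*6);cv2.circle(im,(x,y),9,col,1)
    t.append(im)
a=pickle.load(open('c3.pkl','rb'));im=cv2.cvtColor(a["image"],cv2.COLOR_RGB2GRAY)
R=cv2.resize(cv2.createCLAHE(4,(8,8)).apply(im)[150:240,330:410],(266,300),interpolation=cv2.INTER_CUBIC)
W=cv2.resize(cv2.createCLAHE(4,(4,4)).apply(im)[100:270,230:430],(353,300),interpolation=cv2.INTER_CUBIC)
g=cv2.cvtColor(np.hstack([R,W,np.zeros((300,800-266-353),np.uint8)]),cv2.COLOR_GRAY2RGB)
cv2.imwrite('pics/m4.png',np.vstack([np.hstack(t),g])[:,:,::-1])
for ang in(25,30,35): 
  A=np.radians(ang);print(ang,[(proj(a,[526.5-0+r*np.cos(A)-w*np.sin(A),-46+r*np.sin(A)+w*np.cos(A),125])).round(1).tolist() for r,w in((40,8),(50,10),(50,-10),(40,-8))])
E
```

```text
time_s: 13.75
eef_pos: [415.2, 297.3, 297.2]
ee_rot: [0.001, 0.442, 0.897, 0.001]
force: [-0.2, 0.3, -2.2]
grip_width: 0.154
grip_force: 58.9
[414.57866835 296.93543637 294.17837177]
25 [[369.7, 195.3], [380.8, 195.0], [376.2, 215.1], [366.2, 211.5]]
30 [[369.6, 191.6], [380.7, 190.3], [377.9, 210.9], [367.5, 208.1]]
35 [[369.1, 187.9], [380.1, 185.7], [379.2, 206.5], [368.5, 204.6]]
```

View pics/m4.png

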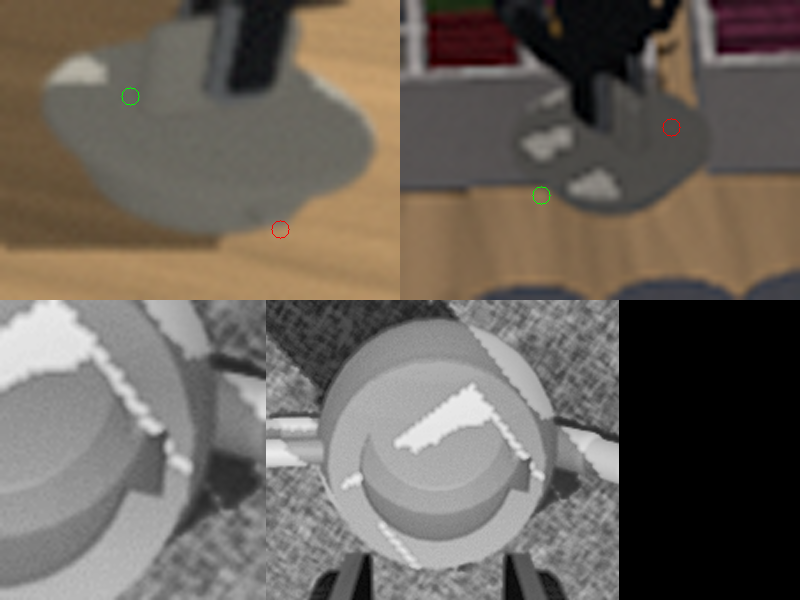

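The enhanced view puts the notch's corners at (379,190.6), (379,208.6) and (368,206), so the pot's yaw is about 32°. The lid views suggest the lug is on the 37° side, but faintly. I'll test both sides numerically.

```bash
cat > lug.py <<'E'
from h import *
def hull(c,pts,S):
    q=np.array([proj(c,p) for p in pts]);return cv2.convexHull((q*S+S/2).astype(np.int32))
def test(d,P,yaw,off=111.3,S=4):
  t=np.linspace(0,2*np.pi,60)
  for n,c in d.items():
    im=cv2.resize(c["image"],None,fx=S,fy=S,interpolation=cv2.INTER_CUBIC).astype(float)
    z0=P[2]-off
    for k in(0,180):
      A=np.radians(yaw+k);ux=np.array([np.cos(A),np.sin(A),0]);uy=np.array([-ux[1],ux[0],0])
      body=np.zeros(im.shape[:2],np.uint8);lug=body.copy()
      for r,zs in((54,(24,30)),(38,(6,24)),(33,(0,6))):
        cv2.fillPoly(body,[hull(c,[[P[0]+r*np.cos(x),P[1]+r*np.sin(x),z0+z] for x in t for z in zs],S)],255)
      C=np.array([P[0],P[1],z0])
      cv2.fillPoly(lug,[hull(c,[C+r*ux+w*uy+[0,0,z] for r in(36,46.5) for w in(-6,6) for z in(10,16)],S)],255)
      vis=(lug>0)&(body==0)
      # reference: same shape shifted 14 px-ish sideways along the tangent = where no lug is
      print(n,k,vis.sum()/S/S,"lug px colour",im[vis].mean(0).round() if vis.any() else None,"body",im[body>0].mean(0).round(),end=" ring ")
      for dt in(-40,-25,25,40):
        B=A+np.radians(dt);vx=np.array([np.cos(B),np.sin(B),0]);vy=np.array([-vx[1],vx[0],0]);l2=np.zeros_like(body)
        cv2.fillPoly(l2,[hull(c,[C+r*vx+w*vy+[0,0,z] for r in(36,46.5) for w in(-6,6) for z in(10,16)],S)],255)
        m=(l2>0)&(body==0);print(dt,im[m].mean(0).round() if m.any() else None,end=" ")
      print()
E
python3 - <<'E'
from lug import *
test(pickle.load(open('c5.pkl','rb')),np.array([415.2,297.3,297.2]),37.4)
E
```

```text
scene 0 4.875 lug px colour [163. 135.  99.] body [107. 104.  95.] ring -40 None -25 None 25 [176. 142.  99.] 40 [175. 141.  99.] 
scene 180 0.0 lug px colour None body [107. 104.  95.] ring -40 None -25 None 25 None 40 None 
side 0 0.0 lug px colour None body [76. 74. 71.] ring -40 None -25 None 25 None 40 None 
side 180 5.0 lug px colour [117.  97.  74.] body [76. 74. 71.] ring -40 None -25 [73. 71. 71.] 25 [101.  86.  69.] 40 [85. 77. 67.]
```

Inconclusive, so I'll tilt the lid briefly to show its underside to the scene camera.

```bash
python3 -m creep '[[[0,0,1,0,-1,0],[0,0,2,0,-2.4,0],[0,0,3,0,-3.8,0],[0,0,3,0,-5.2,0],[0,0,3,0,-6.6,0],[0,0,3,0,-8,0],[0,0,3,0,-8,0],[0,0,3,0,-8,0]]]'
python3 - <<'E'
from h import *
from rig import ctrl
from scipy.spatial.transform import Rotation as Ro
c=ctrl.capture("scene");s=ctrl.sense();P=s["eef_pos"];q=s["ee_rot"]
R=Ro.from_quat(np.roll(q,-1)).as_matrix();print(P,q)
o=P+R@[0,0,111-13];u,v=proj(c,o).astype(int)
im=cv2.resize(c["image"][v-38:v+37,u-50:u+50],(800,600),interpolation=cv2.INTER_CUBIC)
for sg,col in((1,(255,0,0)),(-1,(0,255,0))):
  p=proj(c,o+R@[0,46.5*sg,0]);cv2.circle(im,(int((p[0]-u+50.5)*8),int((p[1]-v+38.5)*8)),12,col,1);print(sg,R@[0,sg,0])
cv2.imwrite('pics/m5.png',im[:,:,::-1])
E
```

```text
time_s: 14.52
eef_pos: [414.2, 297.1, 368.5]
ee_rot: [0.304, 0.415, 0.844, 0.149]
force: [0.8, 0.0, -2.5]
grip_width: 0.149
grip_force: 59.3
[414.90438801 297.07315688 369.26418541] [0.30471121 0.41566617 0.84381315 0.14950611]
1 [0.61037678 0.60973912 0.50562673]
-1 [-0.61037678 -0.60973912 -0.50562673]
```

View pics/m5.png

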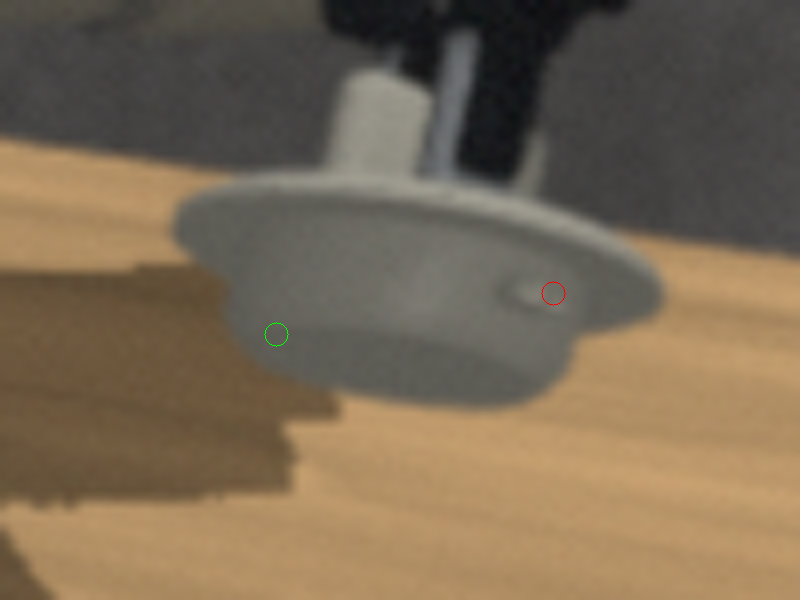

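The lug is clearly visible at (530,293), beside the red marker, so it lies along tool +y. I'll return upright, move over the pot, and meanwhile refine the pot centre from the earlier rim outline.

```bash
python3 -m creep '[[[0,0,0,0,1.4,0],[0,0,0,0,2.8,0],[0,0,0,0,4.2,0],[0.5,-1.3,0,0,5.6,0],[1,-2.6,0,0,7,0],[1.5,-4,0,0,8,0],[2,-5.4,0,0,8,0],[2.5,-6.8,0,0,8,0],[3,-8.2,0,0,8,0],[3.5,-9.6,0,0,8,0],[4,-11,0,0,8,0],[4.3,-12.2,0,0,8,0],[4.44,-13,0,0,8,0],[4.48,-13.5,0,0,8,0],[4.48,-13.7,0,0,8,0],[4.48,-13.7,0,0,8,0],[4.48,-13.7,0,0,8,0]]]'
python3 - <<'E'
from h import *
from rig import ctrl
a=pickle.load(open('c3.pkl','rb'));t=np.linspace(0,2*np.pi,400)
def f(X):
  q=np.array([proj(a,[X[0]+56*np.cos(x),X[1]+56*np.sin(x),125]) for x in t]);return np.array([q[:,0].min(),q[:,0].max(),q[:,1].min(),q[:,1].max()])-[265.1,388,132.9,251.8]
r=least_squares(f,[527,-46]);print(r.x,r.fun)
s=ctrl.sense();print(s["eef_pos"],s["ee_rot"],s["joints"])
E
```

```text
time_s: 15.98
eef_pos: [526.9, -44.6, 370.5]
ee_rot: [-0.0, 0.441, 0.897, 0.001]
force: [0.5, 0.2, -1.6]
grip_width: 0.151
grip_force: 59.3
[526.92915453 -44.66391253] [ 0.46163014 -0.46198505  0.7227326  -0.99780365]
[526.94911848 -44.59437412 370.48774158] [-3.59965973e-04  4.41492737e-01  8.97264587e-01  5.41803504e-04] [-3.06574753e-01  2.83167983e-01  1.36481031e+00  1.18287366e-03
  1.49416352e+00 -9.62938461e-01]
```

```bash
python3 -m creep '[[[0,-0.02,-1,0,0,-1.1],[0,-0.02,-2.2,0,0,-1.1],[0,-0.02,-3.4,0,0,-1.1],[0,-0.02,-4.3,0,0,-1.1],[0,-0.02,-4.9,0,0,-1.1],[0,-0.02,-5.2,0,0,-1.1],[0,-0.02,-5.2,0,0,-1.1],[0,-0.02,-5.2,0,0,-1.1]]]'
python3 -m creep '[[[0,0,-0.1,0,0,0],[0,0,-0.2,0,0,0],[0,0,-0.25,0,0,0],[0,0,-0.25,0,0,0]]]'
python3 -m creep '[[[0,0,-0.05,0,0,0],[0,0,-0.1,0,0,0],[0,0,-0.1,0,0,0]]]'
```

```text
time_s: 16.65
eef_pos: [527.3, -45.3, 241.2]
ee_rot: [0.0, 0.484, 0.875, 0.0]
force: [0.4, 1.0, -1.6]
grip_width: 0.154
grip_force: 59.2
time_s: 16.98
eef_pos: [526.9, -45.9, 234.2]
ee_rot: [0.0, 0.484, 0.875, 0.0]
force: [-0.7, -0.1, -2.3]
grip_width: 0.149
grip_force: 59.2
time_s: 17.23
eef_pos: [526.9, -45.9, 231.5]
ee_rot: [-0.0, 0.484, 0.875, -0.0]
force: [0.7, 0.3, -3.1]
grip_width: 0.152
grip_force: 59.2
```

```bash
python3 -m creep '[[[0,0,-0.05,0,0,0],[0,0,-0.1,0,0,0],[0,0,-0.15,0,0,0],[0,0,-0.15,0,0,0]]]'
python3 -m creep '[[[0,0,-0.05,0,0,0],[0,0,-0.1,0,0,0],[0,0,-0.1,0,0,0]]]'
```

```text
time_s: 17.57
eef_pos: [526.7, -45.7, 227.4]
ee_rot: [-0.001, 0.484, 0.875, -0.0]
force: [-2.2, 1.4, -1.7]
grip_width: 0.154
grip_force: 59.4
time_s: 17.82
eef_pos: [526.7, -45.7, 224.9]
ee_rot: [-0.001, 0.484, 0.875, -0.0]
force: [-2.6, 2.7, -2.0]
grip_width: 0.155
grip_force: 59.3
```

```bash
python3 -m creep '[[[-0.03,0.03,-0.05,0,0,0],[-0.03,0.03,-0.1,0,0,0],[-0.03,0.03,-0.1,0,0,0]]]'
python3 -m creep '[[[0,0,-0.05,0,0,0],[0,0,-0.1,0,0,0],[0,0,-0.1,0,0,0]]]'
```

```text
time_s: 18.07
eef_pos: [526.4, -45.3, 222.7]
ee_rot: [0.0, 0.484, 0.875, -0.0]
force: [-1.1, 0.4, -2.4]
grip_width: 0.152
grip_force: 59.3
time_s: 18.32
eef_pos: [526.2, -45.3, 220.1]
ee_rot: [0.0, 0.484, 0.875, -0.0]
force: [-0.4, 0.5, -2.8]
grip_width: 0.151
grip_force: 59.3
```

```bash
python3 -m creep '[[[0,0,-0.05,0,0,0],[0,0,-0.1,0,0,0],[0,0,-0.15,0,0,0],[0,0,-0.2,0,0,0],[0,0,-0.2,0,0,0]]]'
python3 -m creep '[[[0,0,-0.03,0,0,0],[0,0,-0.06,0,0,0],[0,0,-0.06,0,0,0]]]'
python3 -m creep '[[[0,0,-0.03,0,0,0],[0,0,-0.06,0,0,0],[0,0,-0.06,0,0,0]]]'
```

```text
time_s: 18.73
eef_pos: [526.1, -45.1, 215.1]
ee_rot: [-0.0, 0.484, 0.875, -0.0]
force: [-0.1, -0.1, -2.1]
grip_width: 0.152
grip_force: 59.3
time_s: 18.98
eef_pos: [526.2, -45.1, 213.7]
ee_rot: [-0.0, 0.484, 0.875, -0.0]
force: [0.0, 0.1, -2.7]
grip_width: 0.147
grip_force: 59.3
time_s: 19.23
eef_pos: [526.2, -45.1, 212.3]
ee_rot: [-0.0, 0.484, 0.875, 0.0]
force: [0.2, -0.1, -1.1]
grip_width: 0.15
grip_force: 59.3
```

```bash
python3 -m creep '[[[0,0,-0.03,0,0,0],[0,0,-0.03,0,0,0],[0,0,-0.03,0,0,0]]]'
python3 -m creep '[[[0,0,-0.03,0,0,0],[0,0,-0.03,0,0,0],[0,0,-0.03,0,0,0]]]'
```

```text
time_s: 19.48
eef_pos: [526.3, -45.1, 212.3]
ee_rot: [0.0, 0.484, 0.875, 0.0]
force: [-2.3, 0.5, 5.7]
grip_width: 0.15
grip_force: 60.4
time_s: 19.73
eef_pos: [526.3, -45.1, 212.3]
ee_rot: [0.001, 0.484, 0.875, 0.0]
force: [-5.6, 1.8, 12.6]
grip_width: 0.151
grip_force: 61.4
```

The lid is home, with contact at the expected height. I'll ease the load and turn.

```bash
python3 -m creep '[[[0,0,0.05,0,0,0],[0,0,0.05,0,0,0],[0,0,0.05,0,0,-1],[0,0,0.05,0,0,-2],[0,0,0.05,0,0,-3],[0,0,0.05,0,0,-4],[0,0,0.05,0,0,-4]]]'
python3 -c "
from rig import ctrl
print(ctrl.sense()['wrist_torque'])"
```

```text
time_s: 20.32
eef_pos: [526.5, -45.2, 212.3]
ee_rot: [0.0, 0.63, 0.776, 0.0]
force: [-0.1, -0.8, 2.1]
grip_width: 0.153
grip_force: 59.9
[ 0.00342038 -0.01639502 -0.11620611]
```

```bash
python3 -m creep '[[[0,0,0,0,0,-1],[0,0,0,0,0,-2],[0,0,0,0,0,-3],[0,0,0,0,0,-4],[0,0,0,0,0,-5],[0,0,0,0,0,-6],[0,0,0,0,0,-7],[0,0,0,0,0,-8],[0,0,0,0,0,-9],[0,0,0,0,0,-10],[0,0,0,0,0,-11],[0,0,0,0,0,-12],[0,0,0,0,0,-13],[0,0,0,0,0,-14],[0,0,0,0,0,-14],[0,0,0,0,0,-14]]]'
python3 -c "
from rig import ctrl
print(ctrl.sense()['wrist_torque'])"
python3 -m creep '[[[0,0,0,0,0,0],[0,0,0,0,0,0],[0,0,0,0,0,0],[0,0,0,0,0,0],[0,0,0,0,0,0]]]' 38
python3 -m creep '[[[0,0,0.5,0,0,0],[0,0,1.2,0,0,0],[0,0,2.2,0,0,0],[0,0,3.6,0,0,0],[0,0,4.4,0,0,0],[0,0,4.4,0,0,0],[0,0,4.4,0,0,0]]]'
```

```text
time_s: 21.65
eef_pos: [526.4, -45.2, 212.3]
ee_rot: [0.0, 0.961, 0.278, 0.0]
force: [0.5, -0.7, 2.0]
grip_width: 0.148
grip_force: 59.9
[-0.066977   -0.03913467 -0.04921061]
time_s: 22.07
eef_pos: [526.2, -45.1, 212.1]
ee_rot: [-0.0, 0.961, 0.276, -0.0]
force: [0.7, -0.2, 0.1]
grip_width: 0.442
grip_force: 0.0
time_s: 22.65
eef_pos: [526.3, -45.2, 322.6]
ee_rot: [0.0, 0.961, 0.276, 0.001]
force: [0.0, -0.2, -1.1]
grip_width: 0.446
grip_force: 0.0
```

The picture allowance is used up, so I'll check numerically whether the spout and handle stayed put, and the poses of lid and strainer.

Run:
```python
from h import *
from rig import ctrl
d0=pickle.load(open('c0.pkl','rb'));d={n:ctrl.capture(n) for n in("scene","side","wrist")}
pickle.dump(d,open('c6.pkl','wb'))
g=lambda i:cv2.cvtColor(i,cv2.COLOR_RGB2GRAY)
for n,nm,x0,x1,y0,y1 in(("side","spout",340,364,155,185),("side","handle",284,306,190,222),("side","mug_b",352,390,232,280),("side","mug_a",325,356,106,146),("side","kettle",380,440,105,180),("scene","jar",188,240,252,330),("side","saucer",268,320,265,292)):
    T=g(d0[n]["image"])[y0:y1,x0:x1];I=g(d[n]["image"])[y0-10:y1+10,x0-10:x1+10]
    r=cv2.matchTemplate(I,T,cv2.TM_CCOEFF_NORMED);_,m,_,l=cv2.minMaxLoc(r);print(nm,"shift",l[0]-10,l[1]-10,round(m,3))
# lid grip direction from wrist: project grip box edges at yaw candidates, score gradient
c=d["wrist"];im=cv2.GaussianBlur(g(c["image"]),(3,3),0).astype(np.float32);gx,gy=cv2.Sobel(im,5,1,0),cv2.Sobel(im,5,0,1)
s=ctrl.sense();tool_y=np.degrees(np.arctan2(2*s["ee_rot"][2]**2-1,2*s["ee_rot"][1]*s["ee_rot"][2]));print("tool y",tool_y)
def sc(yaw,z,cx,cy):
    A=np.radians(yaw);u=np.array([-np.sin(A),np.cos(A),0]);w=np.array([np.cos(A),np.sin(A),0]);t=0
    for sgn in(-7,7):
        P=np.array([proj(c,np.array([cx,cy,z])+sgn*w+k*u) for k in np.linspace(-20,20,30)]);e=P[-1]-P[0];nn=np.array([-e[1],e[0]])/np.hypot(*e)
        t+=abs(np.mean([gx[int(y+.5),int(x+.5)]*nn[0]+gy[int(y+.5),int(x+.5)]*nn[1] for x,y in P]))
    return t
b=[(sc(y,z,526.5+dx,-45+dy),y,z,dx,dy) for y in range(-90,90,5) for z in(165,) for dx in(-2,0,2) for dy in(-2,0,2)]
print(sorted(b)[::-1][:5])
```

```text
spout shift 0 0 0.722
handle shift 0 0 0.828
mug_b shift 0 0 0.997
mug_a shift 0 0 0.495
kettle shift 0 0 0.999
jar shift 0 0 0.998
saucer shift 0 0 0.482
tool y -57.94855321940259
[(np.float64(163.88424226471497), -60, 165, -2, -2), (np.float64(148.85785109949808), -60, 165, 0, 0), (np.float64(141.43393920586516), -60, 165, 2, 0), (np.float64(129.2507589084043), -55, 165, -2, -2), (np.float64(121.75306129773755), -55, 165, 0, 0)]
```

Run:
```python
from h import *
d=pickle.load(open('c6.pkl','rb'));t=np.linspace(0,2*np.pi,90)
for n in("scene","side"):
  c=d[n];im=cv2.cvtColor(c["image"],cv2.COLOR_RGB2GRAY).astype(np.float32);gx,gy=cv2.Sobel(im,5,1,0),cv2.Sobel(im,5,0,1);m=np.hypot(gx,gy)
  L=[]
  for tx in(-10,-5,0,5,10):
   for ty in(-10,-5,0,5,10):
    for dx in range(-8,9,4):
     for dy in range(-8,9,4):
      P=[proj(c,[414.5+dx+48*np.cos(a),-280.5+dy+48*np.sin(a),77+48*np.cos(a)*np.sin(np.radians(tx))+48*np.sin(a)*np.sin(np.radians(ty))]) for a in t]
      L.append((round(float(np.mean([m[int(y+.5),int(x+.5)] for x,y in P])),1),tx,ty,dx,dy))
  print(n,sorted(L)[::-1][:4],[l for l in L if l[1:]==(0,0,0,0)],np.median([l[0] for l in L]))
```

```text
scene [(139.3, 0, 0, -4, -4), (128.7, 0, 0, -4, 0), (121.9, 0, -5, -4, -4), (119.6, 0, 5, 0, 0)] [(113.5, 0, 0, 0, 0)] 85.6
side [(129.4, 0, 0, 0, 0), (128.7, 5, 0, 0, 0), (118.6, -5, 0, 0, 0), (113.3, 5, 5, 0, 0)] [(129.4, 0, 0, 0, 0)] 64.3
```

The strainer is upright on the saucer, the lid is home and turned 90°, and the pot hasn't moved. I'll hand it in.

```bash
python3 -c "
from rig import ctrl
print(ctrl.finish_job())"
```

```text
the job is handed in; nothing more can be done
None
```

The strainer is standing upright on the saucer, and the lid is fully home and locked with a 90° turn; the lug went in already lined up with the notch, so it never had to be turned on the rim. The pot, kettle, sugar jar and mugs showed no movement, though the camera match was weak for one mug, and the job was handed in at about 23 s.

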